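# Shut the stopwatch case and snap its four tabs

### The arm

A 6-joint arm with a two-finger parallel gripper is mounted at the origin on the work surface. World frame = base frame: x ahead of the robot, y to its left, z up, the work surface at z = 0. Lengths are in mm, angles in rad, forces in N, time in s.
With the tool pointing down it reaches from about 350 to 875 mm from the base axis. Payload 4.2 kg.
Tool frame: the origin (TCP) lies between the finger pads; the fingertips stand 17 mm ahead of it and the grasp point (between the pads) lies 2 mm behind it (nose_length is the distance from the TCP to the fingertips, in mm); z points along the fingers, y is the direction in which the jaws open and shut (so a half turn about z gives the same grasp; the last joint's range is limited). The gripper opens to 85 mm and grips with 20 to 120 N. Pads are 22 mm wide; open, the fingers measure 114 mm over their backs; the gripper's body (76 mm by 85 mm) begins 54 mm behind the grasp point. The pads swing forward as they close: fully open they stand 13 mm farther back than shut.
Start: joints at [-1.055, 0.385, 0.008, 0, -1.194, -0.259], TCP at [158.759, -604.479, 248.312] pointing down, gripper open.
Joint ranges: [-3.14, 3.14], [-1.21, 2.06], [-1.07, 1.41], [-3.16, 2.05], [-2.99, -0.16], [-3.1, 3.1]. Speed limits (rad/s): [2.79, 2.79, 3.14, 3.14, 3.14, 3.14].

### API

Orientations are given as a unit quaternion [x, y, z, w].
In Python, from bench import * gives the robot as it stands.
- The arm moves only by the tool jog_arm, never from a script. Its argument "increments" is a list of rows, each a list of 4 numbers: the shift along the tool's x, y, z in m, then the turn about the tool's z in degrees. A call has 1 to 10 rows; each row is the pose to reach, as a shift and turn from the pose measured when the call began, along the tool's axes at that moment; what a row does not reach only later rows make up. A row lasts 1/8 s, in which the tool goes at most 62.5 mm and 10.7 degrees, less where a joint would pass 70% of its speed; a pose out of reach is approached as far as the arm can. A call with a gripper value outside its range is refused whole. "hand" is the gripper's target within -1 to 1 (fully open at 1, half-way at 0, shut at -1), set as the call begins (left out, the last holds). The fingers move at their own pace and stop on an object; the grip force is fixed at half the most. Time passes only in rows, so rows that repeat a pose let the fingers close. It gives the time, the measured TCP pose, the force and the opening at its end, in the units of the state.
- read_state(): the state, without advancing time (a new reading comes with each control period).
- get_image(name): name is "scene" or "top" or "wrist"; returns the picture (480x640x3 uint8, red, green, blue); there is no depth.
- calibration(name): a dict with "fx", "fy", "cx", "cy" (pixels), "D" ([k1, k2, p1, p2, k3] as OpenCV has them; the pictures are not rectified), "position" and "rotation" of the camera in the world; the wrist camera has in their place "hand_eye" (4x4, takes a point from camera to tool coordinates, whose origin is the TCP and whose axes are the flange's). Camera axes: x right, y up, looking along -z (the intrinsics and any distortion apply to the point x, -y, -z); pixel columns grow to the right and rows downward; lengths in mm; the calibration is good to about 2 mm. A picture is of the moment at which its call begins: read the wrist's pose just before it. calibration takes no time and is no camera call.
- job_done(): hands the job in, once; it reports no verdict.
The state is a dict: "clock": time; "joints": joint angles; "joint_vel": joint speeds; "joint_efforts": joint torques, N m; "position": TCP position; "ee_rot": TCP orientation; "contact_force": force on the tool from outside, world axes, zero at the start; "wrist_torque": the same for the moment, N m; "gripper_width": finger opening in mm.
Only numpy, scipy, OpenCV 4.12 (cv2) and the standard library are available. Lean on these libraries where they do the work, as an engineer would, in place of code of your own. Each camera call takes 0.05 s, during which the arm holds its last target.

### The job

The stopwatches are back in their yellow case: swing the lid fully shut first, with its tabs still up, then press each of the four black tabs around its rim down until all are fully home, flush with the lid. Press firmly but don't hammer on the case, and leave the other things on the shelf where they are.

Things in the scene. Friction and masses are not known exactly. Their poses are not given: they have to be found in the camera images.
- case: yellow plastic stopwatch case, fixed to the shelf, 150 mm deep (its x) by 200 mm wide (its y) by 60 mm high without the lid, holding two black stopwatches in grey foam. Origin: centre of its underside; x points from the front to the hinge side at the back, y to its left, z up. It only turns about z
- lid (a joint): angle (rad) of the yellow lid on its stiff hinge along the case's back edge: 0 = shut flat, pi/2 = upright, grows as it opens (limit 1.8). It stays at any angle; 1 to 4 N at its middle moves it, all the way down. Starts partly open
- lid_hinge (a point): point on the hinge axis at the middle of the case's back edge (75 mm behind the case's centre, 60 mm above the shelf). The axis runs along the case's y. The lid is a slab 150 mm deep, 200 mm wide, 14 mm thick, whose underside starts at this axis
- lid_push (a point): point on the lid's outer (top when shut) face, on its middle line, 110 mm from the hinge axis; bare of tabs, good to push on. Its z axis is the outward normal of the lid
- tab_front_left (a joint): travel (m) of the snap tab at the front (-x) edge, 55 mm to the +y side of the middle of the lid: 0 = up (its top 10 mm proud of the lid), 0.010 = snapped down (its top flush with the lid). It is stiff, moves straight along the lid's normal under about 7 to 8 N all the way to a hard stop at 0.010, and stays where it is left, so it must be pressed through its whole travel. Starts up, 0 to 2 mm down
- tab_front_left_top (a point): middle of the top of that tab: a black cap 60 mm long along the lid's edge, 22 mm wide, just outside the edge, with orange flanks that show while it is up. Moves with the tab and the lid; with the lid shut its top is 84 mm above the shelf when up, 74 mm when down
- tab_front_right (a joint): travel (m) of the snap tab at the front (-x) edge, 55 mm to the -y side of the middle of the lid: 0 = up (its top 10 mm proud of the lid), 0.010 = snapped down (its top flush with the lid). It is stiff, moves straight along the lid's normal under about 7 to 8 N all the way to a hard stop at 0.010, and stays where it is left, so it must be pressed through its whole travel. Starts up, 0 to 2 mm down
- tab_front_right_top (a point): middle of the top of that tab: a black cap 60 mm long along the lid's edge, 22 mm wide, just outside the edge, with orange flanks that show while it is up. Moves with the tab and the lid; with the lid shut its top is 84 mm above the shelf when up, 74 mm when down
- tab_left (a joint): travel (m) of the snap tab at the middle of the +y side edge of the lid: 0 = up (its top 10 mm proud of the lid), 0.010 = snapped down (its top flush with the lid). It is stiff, moves straight along the lid's normal under about 7 to 8 N all the way to a hard stop at 0.010, and stays where it is left, so it must be pressed through its whole travel. Starts up, 0 to 2 mm down
- tab_left_top (a point): middle of the top of that tab: a black cap 60 mm long along the lid's edge, 22 mm wide, just outside the edge, with orange flanks that show while it is up. Moves with the tab and the lid; with the lid shut its top is 84 mm above the shelf when up, 74 mm when down
- tab_right (a joint): travel (m) of the snap tab at the middle of the -y side edge of the lid: 0 = up (its top 10 mm proud of the lid), 0.010 = snapped down (its top flush with the lid). It is stiff, moves straight along the lid's normal under about 7 to 8 N all the way to a hard stop at 0.010, and stays where it is left, so it must be pressed through its whole travel. Starts up, 0 to 2 mm down
- tab_right_top (a point): middle of the top of that tab: a black cap 60 mm long along the lid's edge, 22 mm wide, just outside the edge, with orange flanks that show while it is up. Moves with the tab and the lid; with the lid shut its top is 84 mm above the shelf when up, 74 mm when down
- kettlebell: black kettlebell, 164 mm across, 214 mm high, 6 kg, standing loose; a bystander. Origin: centre of its underside
- grip_ball_center (a point): centre of a loose green grip ball, 66 mm across, sitting in a small wooden ring; a bystander
- bottle: blue drinking bottle, 70 mm across, 180 mm high, standing loose; a bystander. Origin: centre of its underside
- chalk_jar: white chalk jar, 84 mm across, 90 mm high, standing loose; a bystander. Origin: centre of its underside
- dumbbell: small dumbbell with black heads, 170 mm long, 56 mm high, lying loose; a bystander. Origin: centre of its underside

How it is judged (in metres and radians):
On the way, in this order (a step that is already met when the one before it is completed fails the run):
1. the lid is shut flat on the case (value of joint lid below 0.03 rad), for 0.1 s.
2. all four tabs are snapped down with the lid shut (value of joint lid below 0.03 rad and value of joint each of tab_front_left, tab_front_right, tab_left, tab_right above 0.008 m), for 0.2 s.
At the end, for the whole second after the job is handed in: The lid is shut (joint under 0.03 rad), each of the four tabs is down by more than 8 of its 10 mm, and the kettlebell, ball, bottle, jar and dumbbell are within 30 mm of where they started (all of step 2 and distance of each of kettlebell, grip_ball_center, bottle, chalk_jar, dumbbell from where it was at the start of the episode below 0.03 m); the robot touches nothing.
It fails at once if a tab is snapped down (past 6 mm) while the lid is still open by more than 0.06 rad (value of joint lid above 0.06 rad and value of joint any of tab_front_left, tab_front_right, tab_left, tab_right above 0.006 m).
It fails at once if the case, its lid or tabs are hammered on with more than 70 N (contact force between case and anything else above 70 N).
It fails at once if a bystander is knocked more than 40 mm from its place (distance of any of kettlebell, grip_ball_center, bottle, chalk_jar, dumbbell from where it was at the start of the episode above 0.04 m).
It also fails if it takes over 51 s, if anything falls off the work surface, if the arm or the gripper's body presses on something with over 40 N, if the wrist force passes 120 N, or if a joint passes its speed limit or range.

## Working session

There is one attempt and no reset: what is moved stays moved. The work goes in short steps, Python scripts to look and compute and a tool call to move; the robot and the scene stay as the last step left them, time stands still between calls to the robot, and variables do not carry over. Pictures are saved under pics/ and viewed, and the job is handed in when it is done.

Besides the shell and the picture viewer there is one more tool, called after "Emit:" as name(argument=value, ...) on one line, values as JSON. jog_arm: Moves the arm, as the interface text tells. Its arguments: {"type":"object","properties":{"increments":{"type":"array"},"hand":{"type":"number"}},"required":["increments"]}

```bash
mkdir -p pics; ls; python3 - <<'E'
from bench import *
import cv2
s=read_state();print(s)
for n in("scene","top","wrist"):
    im=get_image(n);cv2.imwrite(f"pics/{n}0.png",im[:,:,::-1])
    print(n,calibration(n))
E
```

```text
pics
{'clock': 0.0, 'joints': array([-1.05541667e+00,  3.85555188e-01,  6.60410469e-03, -5.08272617e-04,
       -1.19397987e+00, -2.58611671e-01]), 'joint_vel': array([-0.00109214,  0.00214714,  0.00059548, -0.00093392, -0.00138918,
       -0.00064055]), 'joint_efforts': array([ 2.01198541e-04, -3.92284262e+01,  1.88404620e+01,  4.18644503e+00,
       -4.55555783e-03, -9.56405387e-06]), 'position': array([ 158.61007507, -603.96803856,  247.21248415]), 'ee_rot': array([-1.27938531e-01,  9.91781497e-01,  1.07752689e-03, -1.84073653e-04]), 'contact_force': array([-0.42046067, -0.04251068,  0.63692788]), 'wrist_torque': array([-0.00711316,  0.00071056, -0.01994991]), 'gripper_width': 85.31694855273915}
scene {'fx': 494.64969134751084, 'fy': 494.64969134751084, 'cx': 318.2586798224221, 'cy': 240.6280687203365, 'D': array([-0.12164388,  0.        ,  0.        ,  0.        ,  0.        ]), 'position': array([1143.09604683,  470.79157804,  935.23697152]), 'rotation': array([0.17017145, 0.31593524, 0.82407626, 0.43832057])}
top {'fx': 570.3519882090293, 'fy': 570.3519882090293, 'cx': 333.41348687826087, 'cy': 232.7163627050719, 'D': array([-0.02190377,  0.        ,  0.        ,  0.        ,  0.        ]), 'position': array([ 385.6710057 ,   21.81321202, 1676.66986113]), 'rotation': array([-0.03107577,  0.02907764,  0.70885017, -0.70407402])}
wrist {'fx': 396.5726937895203, 'fy': 396.5726937895203, 'cx': 322.24963069592883, 'cy': 241.2115484145267, 'D': array([-0.04459622,  0.        ,  0.        ,  0.        ,  0.        ]), 'hand_eye': array([[ 1.08691227e-03,  9.61601065e-01,  2.74448922e-01,
         6.83432002e+01],
       [ 9.99999110e-01, -8.32759658e-04, -1.04255731e-03,
        -3.24198659e-01],
       [-7.73974230e-04,  2.74449811e-01, -9.61601114e-01,
        -1.25442317e+02],
       [ 0.00000000e+00,  0.00000000e+00,  0.00000000e+00,
         1.00000000e+00]])}
```

View pics/scene0.png

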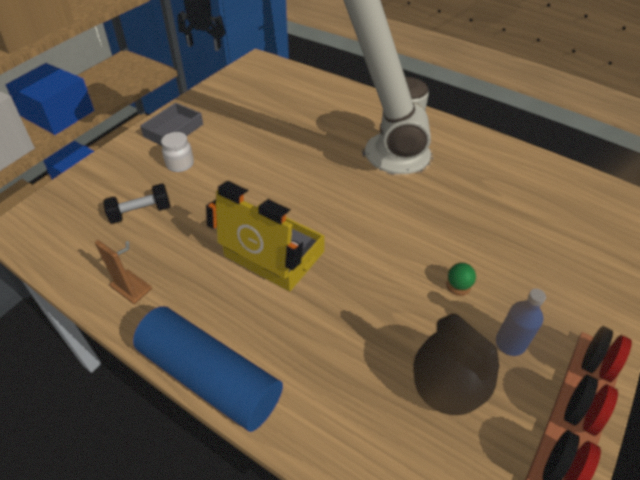

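View pics/top0.png

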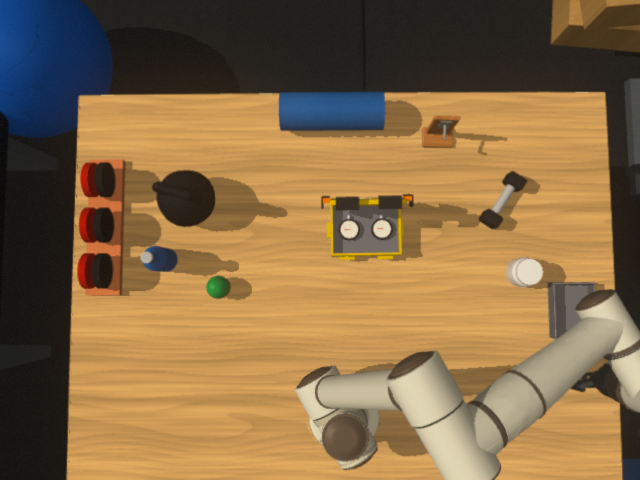

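View pics/wrist0.png

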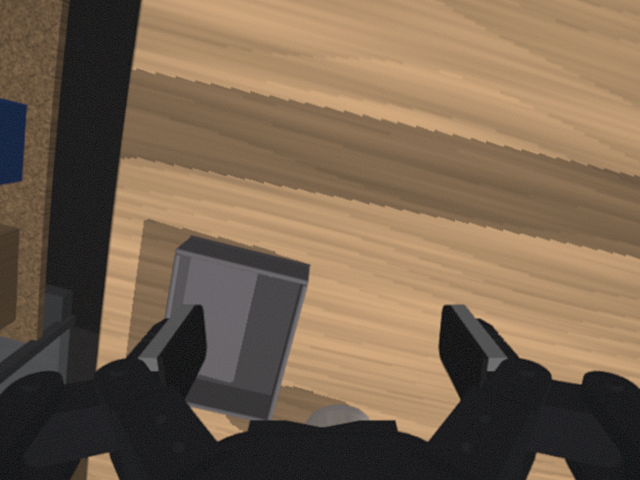

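```bash
cat > h.py <<'E'
import numpy as np,cv2
from scipy.spatial.transform import Rotation as R
from bench import *
def cam(n,st=None):
    c=calibration(n);K=np.array([[c['fx'],0,c['cx']],[0,c['fy'],c['cy']],[0,0,1]])
    if n=='wrist':
        H=c['hand_eye'];T=np.eye(4);T[:3,:3]=R.from_quat(st['ee_rot']).as_matrix();T[:3,3]=st['position'];M=T@H
        Rm,p=M[:3,:3],M[:3,3]
    else: Rm,p=R.from_quat(c['rotation']).as_matrix(),c['position']
    return K,c['D'],Rm@np.diag([1,-1,-1.]),p
def proj(C,P):
    K,D,Rm,p=C; q=(np.atleast_2d(P)-p)@Rm
    return cv2.projectPoints(q.reshape(-1,1,3),np.zeros(3),np.zeros(3),K,D)[0].reshape(-1,2)
def ray(C,uv,z):
    K,D,Rm,p=C;n=cv2.undistortPoints(np.array(uv,float).reshape(-1,1,2),K,D).reshape(-1,2)
    d=np.c_[n,np.ones(len(n))]@Rm.T
    return p+d*((z-p[2])/d[:,2])[:,None]
def case_pts(x,y,yaw,lid):
    Rz=R.from_euler('z',yaw).as_matrix();o=np.array([x,y,0])
    body=[[-75,100,60],[-75,-100,60],[75,-100,60],[75,100,60],[-75,100,0],[-75,-100,0],[75,-100,0],[75,100,0]]
    # lid coords: from hinge u (toward front), y, h(normal)
    f=lambda u,yy,h:[75-u*np.cos(lid)+h*np.sin(lid), yy, 60+u*np.sin(lid)+h*np.cos(lid)]
    L=[f(0,100,14),f(0,-100,14),f(150,-100,14),f(150,100,14),f(150,100,0),f(150,-100,0)]
    T=[f(161,55,24),f(161,-55,24),f(75,111,24),f(75,-111,24),f(110,0,14)]
    return [np.array(a)@Rz.T+o for a in(body,L,T)]
E
python3 - <<'E'
from h import *
im=cv2.imread('pics/top0.png');cv2.imwrite('pics/c1.png',cv2.resize(im[180:280,300:430],None,fx=6,fy=6,interpolation=2))
im=cv2.imread('pics/scene0.png');cv2.imwrite('pics/c2.png',cv2.resize(im[170:300,190:340],None,fx=5,fy=5,interpolation=2)[:600])
C=cam('top');print(ray(C,[[331,256],[401,255]],60),ray(C,[[366,228]],60))
print('ball',ray(C,[[218,287]],40),'bottle',ray(C,[[145,257]],180),ray(C,[[176,260]],0),'jar',ray(C,[[527,271]],90),'db',ray(C,[[503,200]],50), 'kb',ray(C,[[187,198]],100))
E
```

```text
[[ 457.3881652    33.20927113   60.        ]
 [ 458.8608609  -165.27550091   60.        ]] [[536.42464152 -66.91806502  60.        ]]
ball [[371.66770348 357.288101    40.        ]] bottle [[452.59782014 522.17630835 180.        ]] [[451.23824217 490.34616674   0.        ]] jar [[ 410.48902912 -511.6960014    90.        ]] db [[ 615.62829609 -463.01187346   50.        ]] kb [[620.39778287 434.46554389 100.        ]]
```

View pics/c1.png

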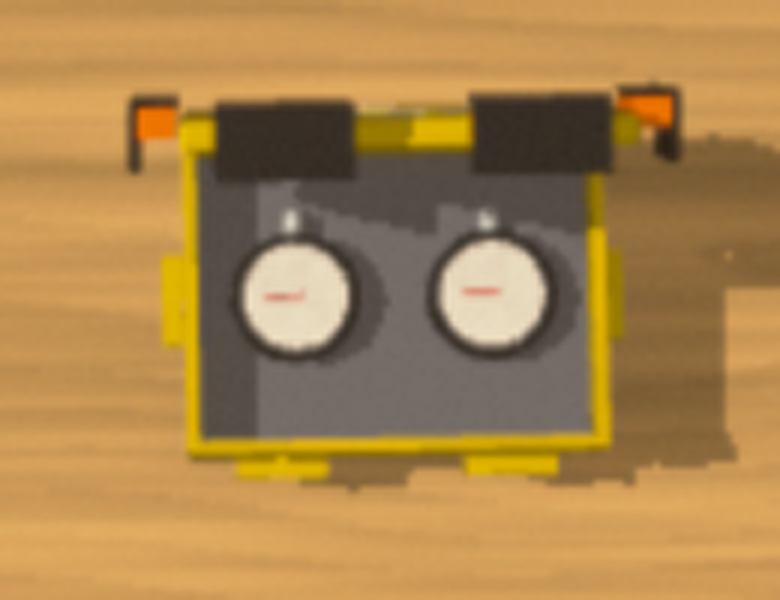

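View pics/c2.png

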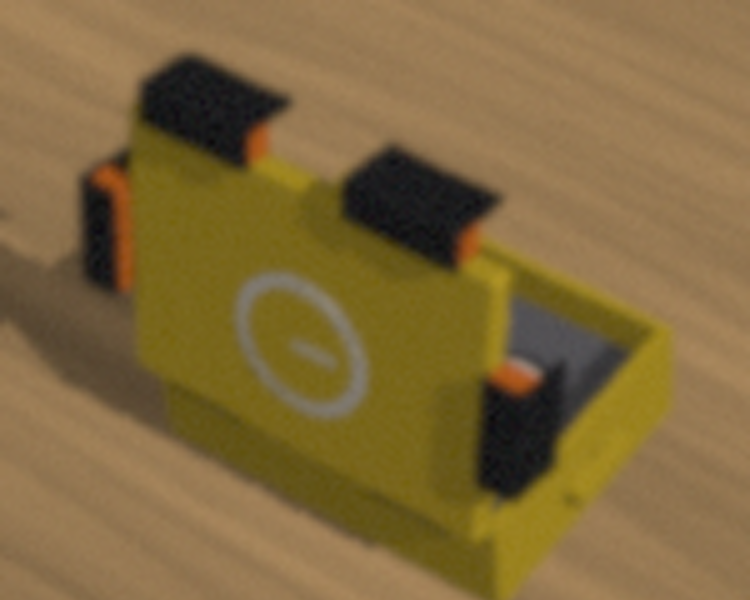

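```bash
python3 - <<'E'
from h import *
from scipy.optimize import least_squares
Ct,Cs=cam('top'),cam('scene')
t=lambda a:np.array(a)/6+[300,180]-.4
s=lambda a:np.array(a)/5+[190,170]-.4
def pred(p):
    b,L,T=case_pts(*p[:4])
    return proj(Ct,[b[0],b[1]]),proj(Cs,[b[0],b[7],L[0],L[1],L[2],L[3]])
top=t([[190,455],[610,445]]); sc=s([[670,330],[497,598],[470,540],[137,362],[135,105],[490,283]])
def f(p):
    a,b=pred(p);return np.r_[(a-top).ravel(),(b-sc).ravel()]
r=least_squares(f,[533,-66,0,1.4],loss='soft_l1');print(r.x);print(f(r.x).reshape(-1,2).round(1))
im=cv2.imread('pics/top0.png');im2=cv2.imread('pics/scene0.png')
for i,(C,m) in enumerate(((Ct,im),(Cs,im2))):
    o=(180,300,100,130) if i==0 else (170,190,130,150)
    k=6 if i==0 else 5
    c=cv2.resize(m[o[0]:o[0]+o[2],o[1]:o[1]+o[3]],None,fx=k,fy=k)
    for P,col in zip(case_pts(*r.x),((0,0,255),(255,0,0),(0,255,0))):
        for q in proj(C,P): cv2.circle(c,tuple(int(v) for v in ((q-[o[1],o[0]]+.4)*k)),5,col,-1)
    cv2.imwrite(f'pics/o{i}.png',c[:600])
E
```

```text
[ 5.36163996e+02 -6.60776165e+01  8.18006029e-03  1.41014672e+00]
[[-0.3 -0.5]
 [ 0.2  0.1]
 [ 0.8 -1.4]
 [ 0.1  1.7]
 [ 0.7  0.9]
 [-0.5 -0.5]
 [-2.7 -1.1]
 [ 0.2 -0.3]]
```

View pics/o0.png

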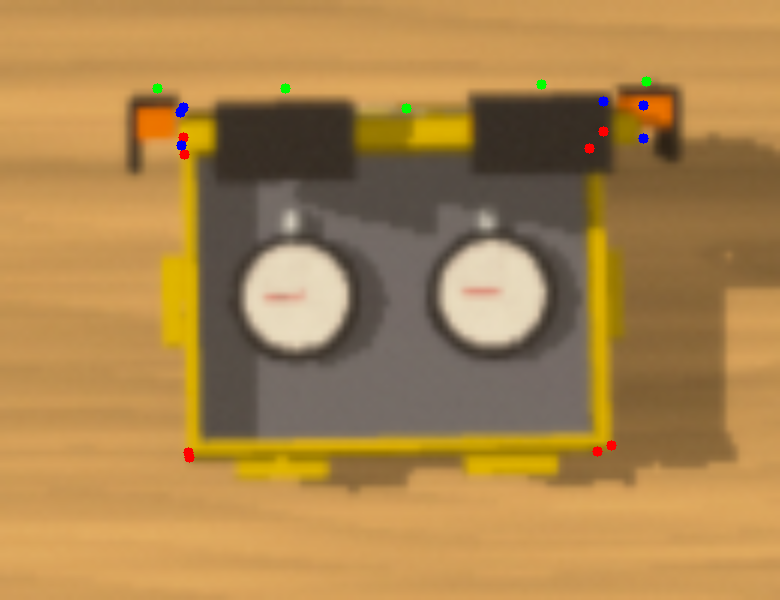

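View pics/o1.png

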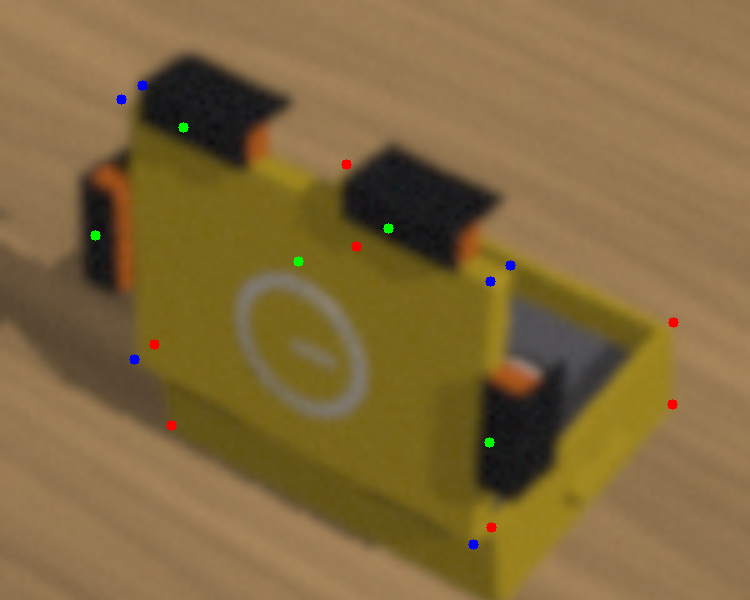

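The top view shows the case at about (366,228) px with its lid almost upright at the back, and the fit puts it at (536, -66), yaw 0.01, lid angle 1.41. I'll shut the gripper and go round behind the lid.

Emit:
jog_arm(increments=[[-0.03,0.018,-0.03,7],[-0.08,0.049,-0.053,14.2],[-0.13,0.08,-0.053,14.2],[-0.18,0.11,-0.053,14.2],[-0.23,0.141,-0.053,14.2],[-0.28,0.171,-0.053,14.2],[-0.33,0.202,-0.053,14.2],[-0.38,0.232,-0.053,14.2],[-0.43,0.263,-0.053,14.2],[-0.48,0.294,-0.053,14.2]], hand=-1)

```text
clock: 1.4
position: [549.3, -196.3, 300.8]
ee_rot: [-0.005, 1.0, 0.001, -0.0]
contact_force: [0.5, -0.2, -0.2]
gripper_width: -0.1
```

Emit:
jog_arm(increments=[[-0.04,0.035,0,0],[-0.085,0.08,0,0],[-0.127,0.12,0,0],[-0.127,0.129,0,0],[-0.127,0.129,0,0]])

```text
clock: 2.02
position: [674.7, -65.6, 300.2]
ee_rot: [-0.005, 1.0, 0.001, -0.001]
contact_force: [-0.6, -0.6, 0.1]
gripper_width: -0.4
```

```bash
python3 - <<'E'
from h import *
s=read_state();im=get_image('wrist').copy()
print(s['position'],s['contact_force'],s['clock'])
C=cam('wrist',s)
for P,col in zip(case_pts(536.2,-66.1,.008,1.41),((255,0,0),(0,0,255),(0,255,0))):
    for q in proj(C,P):
        if abs(q).max()<2000: cv2.circle(im,tuple(int(v) for v in q),4,col,-1)
cv2.imwrite('pics/w1.png',im[:,:,::-1])
E
```

```text
[674.71725871 -65.64428386 300.17396929] [-0.57992878 -0.64409263  0.07605375] 2.025
```

View pics/w1.png

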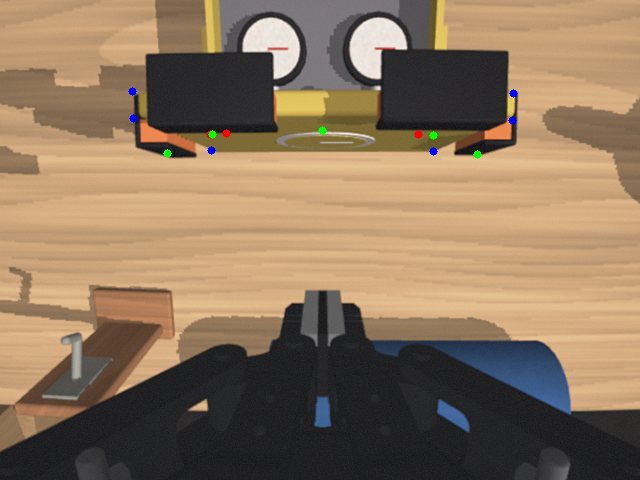

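The wrist view agrees with the fit: lid edge at row ~95, the middle gap between the front tabs at about u 275–380, fingers centred on it. Descending behind the lid.

Emit:
jog_arm(increments=[[0,0,0.04,0],[0,0,0.088,0],[0.02,0,0.088,0],[0.035,0,0.088,0],[0.045,0,0.088,0],[0.045,0,0.088,0]])

```text
clock: 2.82
position: [628.6, -67.7, 214.0]
ee_rot: [-0.004, 1.0, 0.001, -0.0]
contact_force: [0.5, 0.6, -0.2]
gripper_width: 0.0
```

```bash
python3 - <<'E'
from h import *
s=read_state();p=s['position'];print(p,s['contact_force'])
for a in [1.41,1.3,1.15,1.0,.85,.7,.55,.4,.3,.2,.1,.05,0]:
    X=611.2-135*np.cos(a)+14*np.sin(a)+11;Z=77+135*np.sin(a)+14*np.cos(a)
    print(a,round(X),round(Z),'shift',((p[0]-X)/1e3).round(3),((p[2]-Z)/1e3).round(3))
E
```

```text
[628.62853232 -67.74215403 214.02509059] [ 0.4884152   0.62795304 -0.15084364]
1.41 614 212 shift 0.014 0.002
1.3 600 211 shift 0.029 0.003
1.15 580 206 shift 0.049 0.008
1.0 561 198 shift 0.068 0.016
0.85 544 188 shift 0.085 0.026
0.7 528 175 shift 0.101 0.039
0.55 514 159 shift 0.114 0.055
0.4 503 142 shift 0.125 0.072
0.3 497 130 shift 0.131 0.084
0.2 493 118 shift 0.136 0.096
0.1 489 104 shift 0.139 0.11
0.05 488 98 shift 0.141 0.116
0 487 91 shift 0.141 0.123
```

Emit:
jog_arm(increments=[[0.014,0,0.002,0],[0.025,0,0.003,0],[0.037,0,0.005,0],[0.049,0,0.008,0],[0.068,0,0.016,0],[0.085,0,0.026,0],[0.101,0,0.039,0],[0.114,0,0.055,0],[0.125,0,0.072,0],[0.131,0,0.084,0]])

```text
clock: 4.08
position: [496.1, -68.6, 129.5]
ee_rot: [-0.004, 1.0, 0.001, -0.001]
contact_force: [-0.5, -0.7, 1.6]
gripper_width: -0.2
```

```bash
python3 - <<'E'
from h import *
s=read_state();print(s['position'],s['contact_force'])
cv2.imwrite('pics/s2.png',get_image('scene')[:,:,::-1])
cv2.imwrite('pics/s2.png',cv2.resize(cv2.imread('pics/s2.png')[100:320,150:400],None,fx=2.7,fy=2.7))
E
```

```text
[496.07671349 -68.64700954 129.45766752] [-0.54335448 -0.69352053  1.61711583]
```

View pics/s2.png

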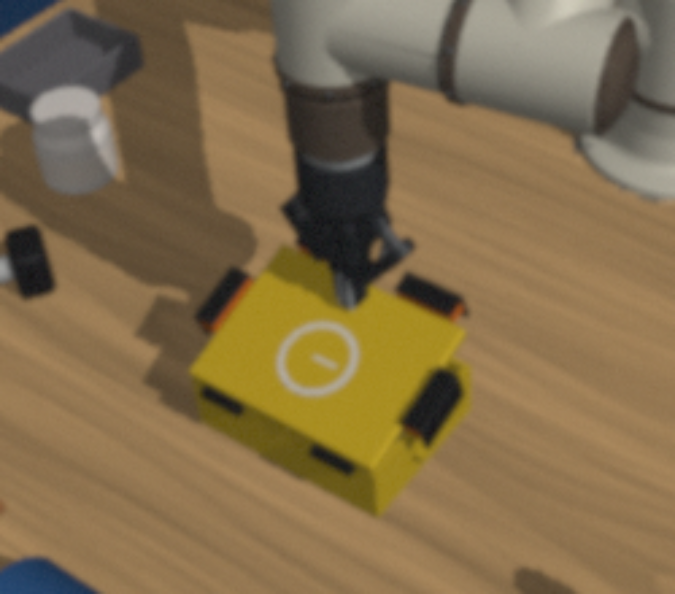

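The lid follows the finger (nearly shut, finger near the front edge between the tabs, tabs still up with orange flanks). Continuing down.

Emit:
jog_arm(increments=[[0.004,0,0.012,0],[0.007,0,0.023,0],[0.008,0,0.03,0],[0.009,0,0.034,0],[0.009,0,0.036,0],[0.009,0,0.038,0],[0.009,0,0.038,0]])

```text
clock: 5.0
position: [485.2, -68.8, 91.0]
ee_rot: [-0.004, 1.0, 0.001, -0.003]
contact_force: [-2.5, 1.1, 8.0]
gripper_width: -0.1
```

Emit:
jog_arm(increments=[[0,0,0.001,0],[0,0,0.002,0],[0,0,0.002,0]])

```text
clock: 5.38
position: [485.3, -68.8, 90.9]
ee_rot: [-0.004, 1.0, 0.0, -0.003]
contact_force: [-4.9, 1.3, 12.4]
gripper_width: 0.0
```

Lid bottomed out with tip at z=74 (12 N). Now to the front-left tab.

Emit:
jog_arm(increments=[[0,0,-0.03,0],[0.018,0.03,-0.03,0],[0.035,0.057,-0.03,0],[0.035,0.057,-0.03,0],[0.035,0.057,-0.013,0],[0.035,0.057,-0.013,0]])

```text
clock: 6.12
position: [449.5, -12.6, 103.4]
ee_rot: [-0.004, 1.0, 0.0, -0.004]
contact_force: [1.0, 0.1, -0.5]
gripper_width: -0.1
```

```bash
python3 - <<'E'
from h import *
s=read_state();print(s['position'],s['contact_force'])
P=case_pts(536.2,-66.1,.008,0)
print(P[2])
for n,sl,k in(('top',np.s_[180:280,300:430],5),('scene',np.s_[150:310,190:350],3.7)):
    im=get_image(n)[:,:,::-1].copy()
    for A,c in zip(P,((0,0,255),(255,0,0),(0,255,0))):
        for q in proj(cam(n),A): cv2.circle(im,tuple(int(round(v)) for v in q),0,c,-1)
    cv2.imwrite(f'pics/{n}3.png',cv2.resize(im[sl],None,fx=k,fy=k,interpolation=0))
E
```

```text
[449.50001414 -12.57067129 103.4020085 ] [ 1.01633443  0.09929604 -0.49296247]
[[ 449.76275668  -11.78975265   84.        ]
 [ 450.64274729 -121.78623267   84.        ]
 [ 535.31200947   44.89644802   84.        ]
 [ 537.08799053 -177.09644802   84.        ]
 [ 501.20111999  -66.37999701   74.        ]]
```

View pics/top3.png

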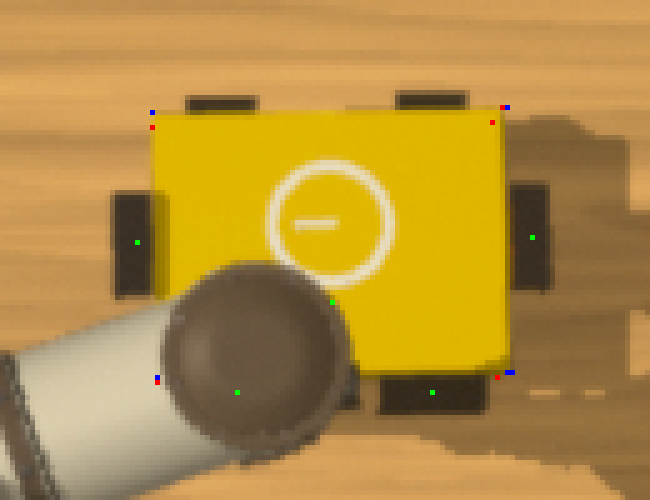

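View pics/scene3.png

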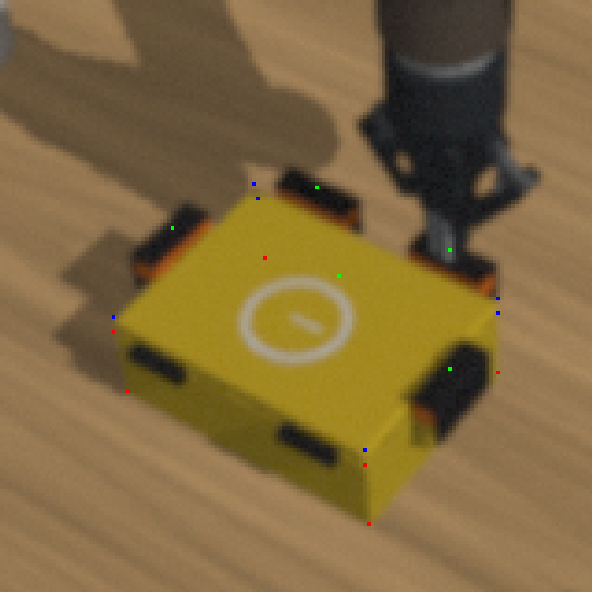

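The lid is flat, and the projected tab centres (green) lie on the black caps in both views. Pressing.

Emit:
jog_arm(increments=[[0,0,0.003,0],[0,0,0.006,0],[0,0,0.009,0],[0,0,0.012,0],[0,0,0.014,0],[0,0,0.016,0],[0,0,0.017,0],[0,0,0.017,0]])

```text
clock: 7.22
position: [450.8, -12.5, 90.4]
ee_rot: [-0.005, 1.0, -0.0, -0.002]
contact_force: [-7.7, 0.9, 25.3]
gripper_width: -0.1
```

Emit:
jog_arm(increments=[[0,0,-0.015,0],[0,-0.03,-0.03,0],[0,-0.075,-0.03,0],[0,-0.109,-0.03,0],[0,-0.109,-0.022,0],[0,-0.109,-0.013,0],[0,-0.109,-0.013,0]])

```text
clock: 8.1
position: [451.2, -120.9, 102.4]
ee_rot: [-0.005, 1.0, -0.0, -0.003]
contact_force: [0.1, 0.0, 0.3]
gripper_width: 0.4
```

Emit:
jog_arm(increments=[[0,0,0.003,0],[0,0,0.006,0],[0,0,0.009,0],[0,0,0.011,0],[0,0,0.013,0],[0,0,0.015,0],[0,0,0.016,0],[0,0,0.016,0]])

```text
clock: 9.1
position: [451.9, -120.5, 90.4]
ee_rot: [-0.007, 1.0, -0.001, -0.002]
contact_force: [-9.8, 4.1, 30.1]
gripper_width: -0.1
```

Emit:
jog_arm(increments=[[0,0,-0.015,0],[-0.02,-0.02,-0.03,0],[-0.06,-0.045,-0.03,0],[-0.085,-0.058,-0.03,0],[-0.085,-0.058,-0.022,0],[-0.085,-0.058,-0.013,0],[-0.085,-0.058,-0.013,0]])

```text
clock: 9.98
position: [536.1, -176.7, 101.9]
ee_rot: [-0.007, 1.0, -0.0, -0.004]
contact_force: [-0.1, -0.2, 0.6]
gripper_width: -0.2
```

Emit:
jog_arm(increments=[[0,0,0.003,0],[0,0,0.006,0],[0,0,0.009,0],[0,0,0.011,0],[0,0,0.013,0],[0,0,0.015,0],[0,0,0.016,0],[0,0,0.016,0]])

```text
clock: 10.98
position: [536.6, -176.7, 90.6]
ee_rot: [-0.008, 1.0, -0.001, -0.002]
contact_force: [-6.6, 3.1, 22.3]
gripper_width: 0.1
```

Emit:
jog_arm(increments=[[0,0,-0.015,0],[0,0.03,-0.035,0],[0,0.08,-0.035,0],[-0.001,0.13,-0.035,0],[-0.002,0.18,-0.035,0],[-0.002,0.21,-0.035,0],[-0.002,0.222,-0.03,0],[-0.002,0.222,-0.022,0],[-0.002,0.222,-0.013,0],[-0.002,0.222,-0.013,0]])

```text
clock: 12.22
position: [534.3, 44.1, 101.8]
ee_rot: [-0.007, 1.0, -0.002, -0.004]
contact_force: [0.2, 0.6, 0.8]
gripper_width: -0.4
```

Emit:
jog_arm(increments=[[0,0,0.003,0],[0,0,0.006,0],[0,0,0.009,0],[0,0,0.011,0],[0,0,0.013,0],[0,0,0.015,0],[0,0,0.016,0],[0,0,0.016,0]])

```text
clock: 13.22
position: [534.9, 43.7, 90.6]
ee_rot: [-0.008, 1.0, -0.002, -0.002]
contact_force: [-8.6, -0.1, 26.4]
gripper_width: 0.0
```

Emit:
jog_arm(increments=[[0,0,-0.03,0],[0,0,-0.08,0],[0,0,-0.13,0],[-0.03,-0.03,-0.18,0],[-0.07,-0.07,-0.2,0],[-0.1,-0.11,-0.2,0],[-0.115,-0.11,-0.2,0],[-0.115,-0.11,-0.2,0]])

```text
clock: 14.22
position: [652.9, -64.4, 289.2]
ee_rot: [-0.007, 1.0, -0.002, -0.003]
contact_force: [-0.5, 0.4, -0.3]
gripper_width: 0.1
```

```bash
python3 - <<'E'
from h import *
s=read_state();print(s['position'],s['contact_force'],s['clock'])
for n in('scene','top','wrist'): cv2.imwrite(f'pics/{n}4.png',get_image(n)[:,:,::-1])
im=cv2.imread('pics/scene4.png');cv2.imwrite('pics/sc4.png',cv2.resize(im[150:310,190:350],None,fx=3.7,fy=3.7))
E
```

```text
[652.89669914 -64.42996869 289.15795601] [-0.46518496  0.4353467  -0.32832241] 14.225
```

View pics/sc4.png

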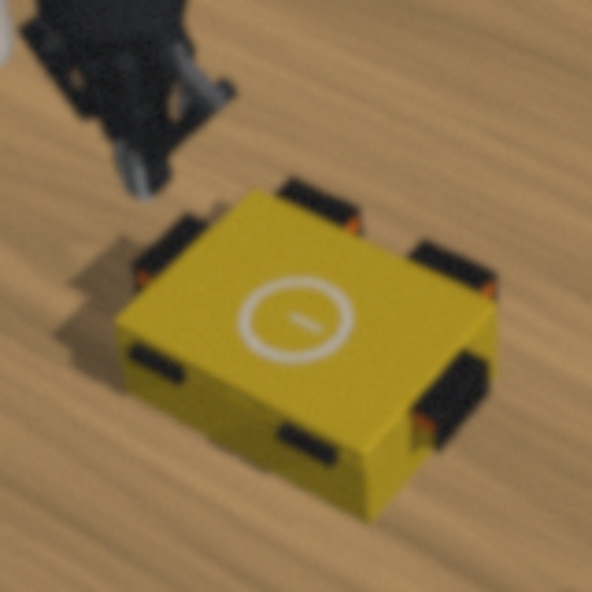

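View pics/wrist4.png

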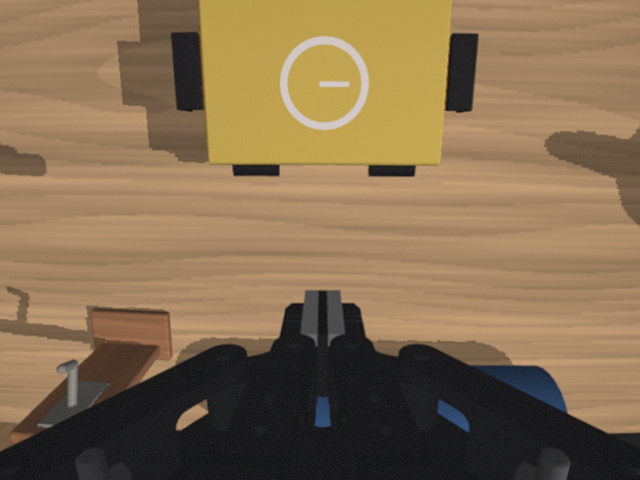

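View pics/top4.png

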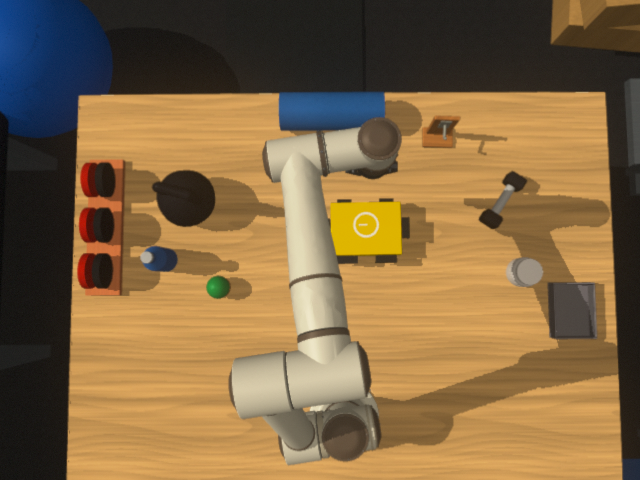

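```bash
python3 - <<'E'
from h import *
C=cam('scene');im=cv2.imread('pics/scene4.png');k=6;o=np.array([200,185])
im=cv2.resize(im[185:285,200:330],None,fx=k,fy=k,interpolation=2)
Rz=R.from_euler('z',.008).as_matrix()
for c in([-86,55,30,0],[-86,-55,30,0],[0,111,30,1],[0,-111,30,1]):
    dx,dy=(11,30) if not c[3] else (30,11)
    for z,col in((74,(0,255,0)),(84,(0,0,255))):
        P=np.array([[c[0]+a*dx,c[1]+b*dy,z] for a,b in((1,1),(1,-1),(-1,-1),(-1,1))])@Rz.T+[536.2,-66.1,0]
        q=((proj(C,P)-o+.5)*k).astype(np.int32);cv2.polylines(im,[q],True,col,1)
cv2.imwrite('pics/chk.png',im)
E
```

```text
(no output)
```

View pics/chk.png

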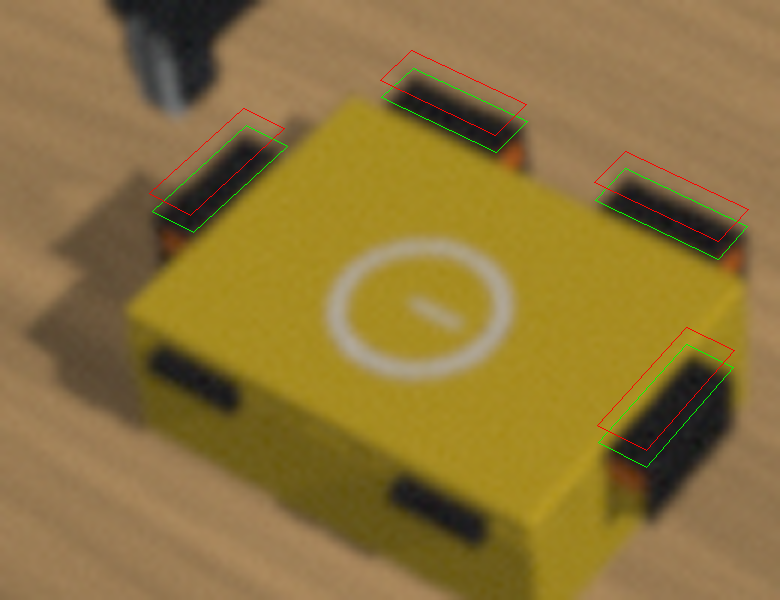

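The caps sit on the 74 mm outlines (green), well below the 84 mm ones (red). All five bystanders are at their starting pixels in the top view, and the arm is clear. Handing in.

```bash
python3 - <<'E'
from bench import *
print(job_done())
s=read_state();print(s['clock'],s['contact_force'])
E
```

```text
the job is handed in; nothing more can be done
None
the job is handed in; nothing more can be done
```

The lid is shut and all four tabs are pressed home; I handed the job in at about 14.4 s. No verdict is reported, so this rests on my own checks.

- **Lid:** I pushed it shut from behind with the closed fingers, passing between the front tabs. It bottomed out at 12 N, and both fixed cameras showed it flat before I touched any tab.
- **Tabs:** I pressed front-left, front-right, right and left in turn until the force rose sharply. Fingertips ended at z ≈ 73.5 mm against the expected 74. Final readings were 22–30 N, and all readings were well under the 70 N limit.
- **Last pictures:** In the scene view the caps sit at their "down" outlines, about 10 mm below the "up" ones. A little orange still shows at the cap ends, below the lid's top edge; I judged the tabs down from the cap heights and finger depths. The other objects look unmoved by eye in the top view. The arm stood clear with about 0 N on the tool.

No check failed.

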